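Load the plate mixer and hold its refitted run knob down

TASK

Run a mixing pulse on the plate mixer: first push the plate carriage in along its rails until it clicks home in its spring detent, then pick up the pointer knob that has come off, turn it so that the flat in its bore matches the flat on the mixer's D-shaft and push it fully onto the shaft. Keep the knob pressed down with the fingers, because the mixer runs only while it is held down: the job finishes while you are still holding and pressing it. Leave everything else on the bench where it stands.

Things in the scene. Friction and masses are not known exactly. Their poses are not given: they have to be found in the camera images.
- mixer: bench plate mixer, fixed: off-white case 300 (x) x 320 (y) mm, flat deck 60 mm above the bench. Origin: centre of underside; x from its front (robot side) to its back, y to its left. Left: carriage rails (centre line y +45) and a low clear hood (x +20 to +148, top 102 mm above the bench). Right: dark panel with the bare upright D-shaft at x -85, y -95 in a round bushing (21 mm wide, top 67 mm up)
- carriage (a joint): travel of the plate carriage along the mixer's +x (away from the robot), m: 0 fully out, 0.090 home at its end stop; starts from 0 to 0.03. About 0.5 N of friction; from about 0.075 to 0.084 a cam must climb over a spring ball (about 5 to 8 N of push); past that the ball snaps it to 0.090 and holds it
- push_tab (a point): centre of the front (robot-side) face of the carriage's upright aluminium push tab: 64 mm wide (y), 5 mm thick (x), reaching from 6 to 36 mm above the deck; this point is 24 mm above the deck. Push here along the mixer's +x. Axes as the mixer's. Behind the tab lies the carriage, 145 x 105 mm, with a 96-well plate clipped on it
- knob: loose dark pointer knob, 36 mm high, about 60 g, upright on the bench left or right of the mixer: skirt 46 mm wide, 18 mm high; on it a bar grip 14 mm wide (y), 42 mm long (x), from 18 to 36 mm up, with a tapered nose at +x reaching 30 mm from the axis and a white top line. Origin: centre of underside, z up, +x to the nose. D bore underneath, 15.5 mm wide, 15 deep, its flat 3.7 mm from the axis on the +x side
- bore_end (a point): the closed end of the knob's bore, on its axis, 15 mm above the knob's underside; axes as the knob's. With the knob fully on the shaft it meets shaft_tip
- shaft_tip (a point): centre of the top end of the steel D-shaft, 28 mm above the deck when not pressed; shaft 14 mm diameter with a flat 3 mm from the axis, the top 2 mm tapered. z up along its axis, +x is where the flat faces; the knob's +x must point the same way (0.7 mm clearance all round)
- spindle (a joint): turn of the D-shaft about the vertical relative to the mixer, rad, 0 when the flat faces the mixer's +x, positive counter-clockwise from above; starts between -0.55 and 0.55, held by 0.06 N m of friction
- run_switch (a joint): how far the D-shaft is pressed down, m: 0 at rest, 0.004 fully down at a hard stop; spring 3 N at first, 9 N fully down. The mixer runs at 0.0025 and more. Fully down, the knob is still 2 mm clear of the bushing
- foot_nut: bystander: loose round knurled levelling-foot nut, 40 mm diameter, 26 mm high, no pointer; lies on the other side of the mixer from the knob. Origin: centre of underside
- spare_plate: bystander: loose 96-well plate 128 x 86 x 15 mm in front of the mixer. Origin: centre of underside
- marker: bystander: marker pen 125 mm long, 13 mm thick, lying in front of the mixer. Origin: middle of the pen, at the bench
- trough: bystander: white open reagent trough 75 x 125 x 30 mm. Origin: centre of underside
- tube_rack: bystander: white tube rack 75 x 120 x 46 mm with tubes. Origin: centre of underside
- tip_box: bystander: grey pipette-tip box 86 x 124 x 64 mm. Origin: centre of underside
- bottle: bystander: amber jar with a white cap, 56 mm diameter, 75 mm high. Origin: centre of underside
There are look-alikes about, which are no part of the job. Leave any red look-alike of the knob alone.

How it is judged:
By the outcome, as a careful person would: the job done as asked, in the order asked, and still so for the second after the job is handed in, while the arm keeps its last pose, push and grip.
It also fails if it takes over 56 s, if anything falls off the work surface, if the arm or the gripper's body presses on something with over 40 N, if the wrist force passes 120 N, or if a joint passes its speed limit or range.

ROBOT

A 6-joint arm with a two-finger parallel gripper is mounted at the origin on the work surface. World frame = base frame: x ahead of the robot, y to its left, z up, the work surface at z = 0. Lengths are in m, angles in rad, forces in N, time in s.
With the tool pointing down it reaches from about 0.325 to 0.925 m from the base axis. Payload 3.1 kg.
Tool frame: the origin (TCP) lies at the very end of the fingers, on their centre line; the grasp point (between the pads) lies 19 mm behind it; z points along the fingers, y is the direction in which the jaws open and shut (so a half turn about z gives the same grasp; the last joint's range is limited). The gripper opens to 85 mm and grips with 20 to 120 N. Pads are 22 mm wide; open, the fingers measure 114 mm over their backs; the gripper's body (76 mm by 85 mm) begins 54 mm behind the grasp point. The pads swing forward as they close: fully open they stand 13 mm farther back than shut.
Start: joints at [1.22, 0.217, 1.613, -0, 1.311, -0.112], TCP at [0.148, 0.607, 0.231] pointing down, gripper open.
Joint ranges: [-2.75, 2.75], [-0.78, 2.1], [0.31, 2.55], [-1.13, 4.27], [0.13, 2.63], [-2.58, 2.58]. Speed limits (rad/s): [2.79, 2.79, 3.14, 3.14, 3.14, 3.14].

INTERFACE

Orientations are given as a 3x3 rotation matrix whose columns are the frame's x, y, z axes.
In Python, from station import get_state, read_camera, close_job gives the robot as it stands.
- The arm moves only by the shell command python3 -m crank 'ROWS' [FORCE]. ROWS is JSON, a list of rows, each a list of 3 entries, a list of its own where there are three numbers: the turn, a rotation vector about the tool's x, y, z in rad, then the shift along the tool's x, y, z in m, then the finger opening in m, from 0 to 0.0854. In form: [[[rx, ry, rz], [x, y, z], grip], ...]. A call has 1 to 20 rows; each row is the pose to reach, as a shift and turn from the pose measured when the call began, along the tool's axes at that moment; what a row does not reach only later rows make up. A row lasts 1/8 s, in which the tool goes at most 62.5 mm and 10.7 degrees, less where a joint would pass 70% of its speed; a pose out of reach is approached as far as the arm can. A call with a gripper value outside its range is refused whole. The fingers move at their own pace and stop on an object; FORCE is the grip in N (left out, the last holds). Time passes only in rows, so rows that repeat a pose let the fingers close. It gives the time, the measured TCP pose, the force and the opening at its end, in the units of the state.
- get_state(): the state, without advancing time (a new reading comes with each control period).
- read_camera(name): name is "side" or "top" or "wrist"; returns a dict with "pixels" (400x640x3 uint8, blue, green, red), "z_map" (400x640 float32, m along the optical axis (not along the pixel's ray), 0 where there is no reading), "fx", "fy", "cx", "cy" (pixels), "R" (3x3) and "t" (3): a world point X has camera coordinates R X + t. Camera axes: x right, y down, z forward; pixel columns grow to the right and rows downward; lengths in m; the calibration is good to about 2 mm. A picture is of the moment at which its call begins.
- close_job(): hands the job in, once; it reports no verdict.
The state is a dict: "time_s": time; "q": joint angles; "qd": joint speeds; "joint_efforts": joint torques, N m; "ee_pos": TCP position; "orientation": TCP orientation; "wrist_force": force on the tool from outside, world axes, zero at the start; "moment": the same for the moment, N m; "width": opening from 0.0 (shut) to 1.0 (fully open).
Only numpy, scipy, OpenCV 4.12 (cv2) and the standard library are available. Lean on these libraries where they do the work, as an engineer would, in place of code of your own. Each camera call takes 0.05 s, during which the arm holds its last target.

## Working session

There is one attempt and no reset: what is moved stays moved. The work goes in short steps, Python scripts to look and compute and a shell command to move; the robot and the scene stay as the last step left them, time stands still between calls to the robot, and variables do not carry over. Pictures are saved under pics/ and viewed, and the job is handed in when it is done.

```bash
ls; mkdir -p pics
cat > h.py <<'E'
import numpy as np, cv2
from station import get_state, read_camera
def pt(c,u,v,z=None):
    R=np.array(c["R"]);t=np.array(c["t"])
    d=np.array([(u-c["cx"])/c["fx"],(v-c["cy"])/c["fy"],1.])
    if z is None:
        return R.T@(d*c["z_map"][int(v),int(u)]-t)
    o=-R.T@t; w=R.T@d
    return o+w*(z-o[2])/w[2]
def proj(c,X):
    p=np.array(c["R"])@np.array(X)+np.array(c["t"])
    return c["fx"]*p[0]/p[2]+c["cx"],c["fy"]*p[1]/p[2]+c["cy"]
E
python3 - <<'E'
from h import *
import pickle
s=get_state();print({k:np.round(v,3).tolist() for k,v in s.items()})
for n in ["side","top","wrist"]:
    c=read_camera(n);pickle.dump(c,open(n+".pkl","wb"));cv2.imwrite(f"pics/{n}0.png",c["pixels"])
    print(n,c["fx"],c["cx"],c["cy"],-np.array(c["R"]).T@np.array(c["t"]))
E
```

```text
pics
{'time_s': 0.0, 'q': [1.22, 0.218, 1.615, 0.0, 1.311, -0.112], 'qd': [-0.0, -0.001, 0.001, 0.001, 0.0, 0.001], 'joint_efforts': [-0.001, -39.685, -30.385, -0.0, 0.01, 0.0], 'ee_pos': [0.148, 0.606, 0.23], 'orientation': [[-0.972, 0.237, -0.001], [0.237, 0.972, -0.002], [0.0, -0.002, -1.0]], 'wrist_force': [-0.327, -0.664, -0.256], 'moment': [0.016, 0.011, 0.015], 'width': 0.995}
side 412.82871033367263 322.22933767936036 199.15200474724085 [0.24574607 0.90985032 0.75956783]
top 506.6908685906782 316.3547063499453 200.9519548607663 [0.2378996  0.0279375  1.38879081]
wrist 346.74434791556615 318.139953481084 198.78427319846628 [0.06974841 0.62627189 0.37236271]
```

View pics/side0.png

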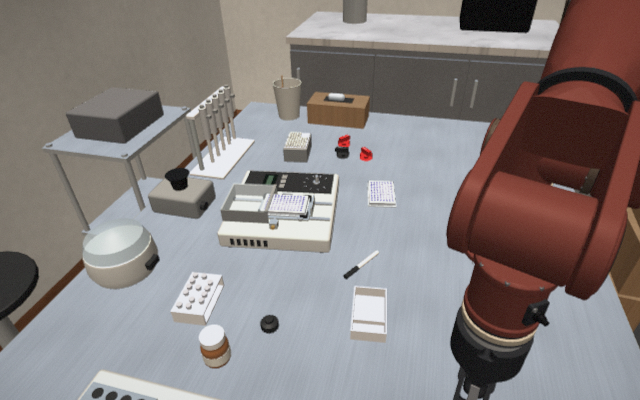

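View pics/top0.png

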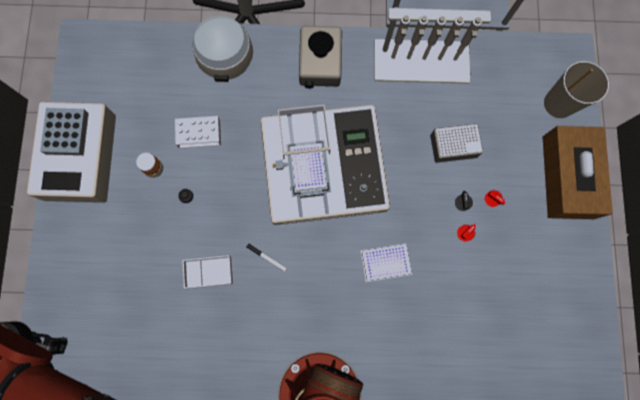

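View pics/wrist0.png

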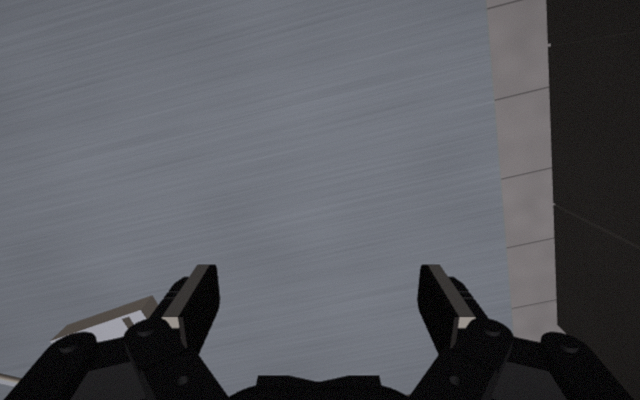

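Run:
```python
from h import *
a=cv2.imread("pics/top0.png")
cv2.imwrite("pics/t1.png",cv2.resize(a[95:230,250:400],None,fx=5,fy=4.4,interpolation=cv2.INTER_CUBIC)[:600])
cv2.imwrite("pics/t2.png",cv2.resize(a[170:260,430:530],None,fx=6,fy=6,interpolation=cv2.INTER_CUBIC))
b=cv2.imread("pics/side0.png")
cv2.imwrite("pics/s1.png",cv2.resize(b[120:260,210:400],None,fx=4,fy=4,interpolation=cv2.INTER_CUBIC))
```

```text
(no output)
```

View pics/t1.png

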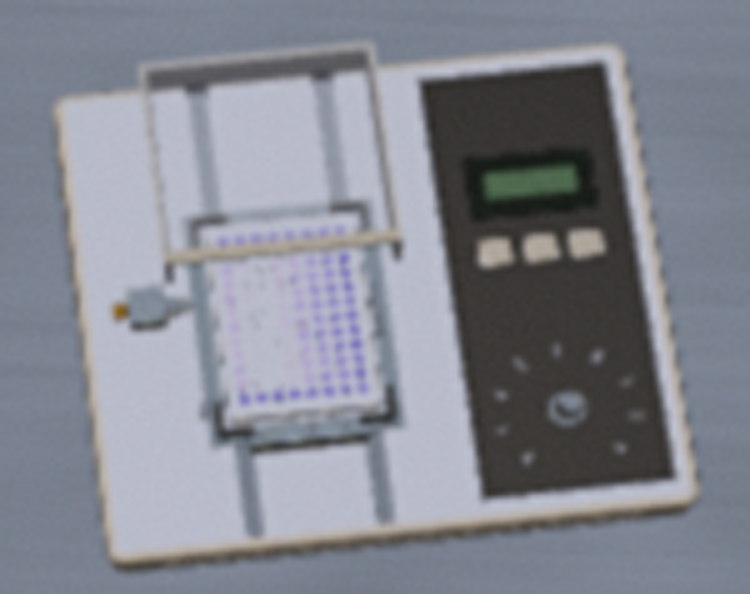

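View pics/t2.png

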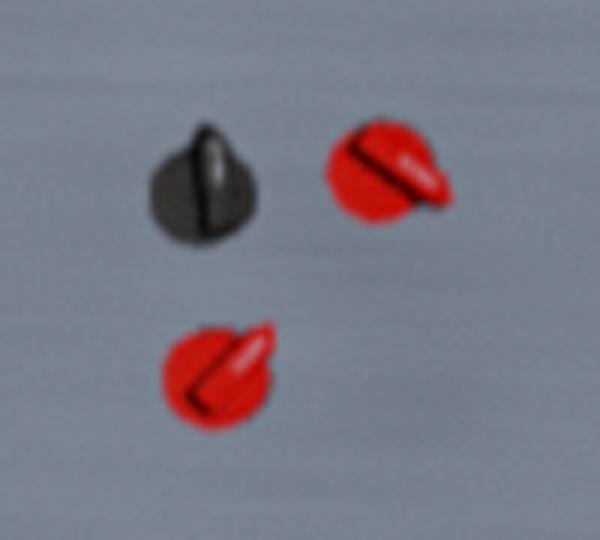

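View pics/s1.png

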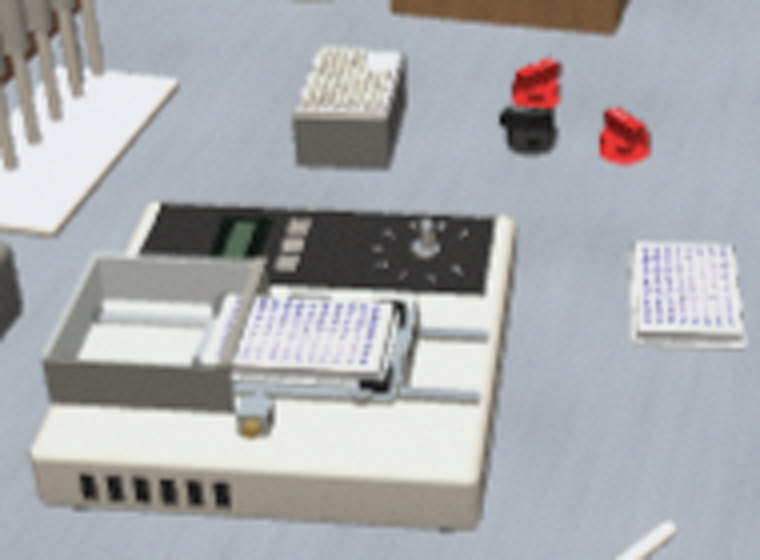

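Run:
```python
from h import *
import pickle
c=pickle.load(open("top.pkl","rb")); s=pickle.load(open("side.pkl","rb"))
C=[(273,222.3),(389,209.3),(374,105.7),(261.6,117.3)]
W=np.array([pt(c,u,v,.06)[:2] for u,v in C]);print(W)
m=np.array([[-.15,.16],[-.15,-.16],[.15,-.16],[.15,.16]])
mc,wc=m.mean(0),W.mean(0)
U,S,Vt=np.linalg.svd((m-mc).T@(W-wc));R=(U@Vt).T
print("mixer",wc,np.degrees(np.arctan2(R[1,0],R[0,0])),"res",W-wc-(m@R.T))
np.savez("mix.npz",R=R,t=wc)
print("deck depth z:",pt(c,300,205),pt(c,268,215), "bench",pt(c,420,200))
print("shaft pred",wc+R@[-.085,-.095], "px pred", proj(c,[*(wc+R@[-.085,-.095]),.088]), "meas",pt(c,363.6,187,.088))
print("tab top px(312,192):",[ (R.T@(pt(c,u,v,.096)[:2]-wc)) for u,v in [(300,193.5),(312,192.5),(325,191)]])
# knob skirt via mask
p=c["pixels"].astype(int)
for nm,cam,(u0,u1,v0,v1) in [("top",c,(450,480,185,215)),("nut",c,(175,197,185,207))]:
    q=p[v0:v1,u0:u1]; g=q.sum(2)<240
    ys,xs=np.nonzero(g);print(nm,g.sum(),xs.mean()+u0,ys.mean()+v0,xs.min()+u0,xs.max()+u0,ys.min()+v0,ys.max()+v0)
    print(pt(cam,xs.mean()+u0,ys.mean()+v0,.018))
```

```text
[[ 0.43876578  0.13324469]
 [ 0.48198344 -0.1744702 ]
 [ 0.773474   -0.13358409]
 [ 0.73054331  0.17674202]]
mixer [6.06191633e-01 4.83108227e-04] 8.074659902402624 res [[ 0.00356117 -0.00458265]
 [ 0.00183055  0.00452994]
 [-0.00370466  0.00327704]
 [-0.00168707 -0.00322433]]
deck depth z: [0.48609741 0.06306237 0.06631732] [0.46763551 0.15254363 0.00179548] bench [ 0.5215834  -0.27039813  0.0010774 ]
shaft pred [ 0.53537835 -0.10551444] px pred (np.float64(364.4033975646991), np.float64(186.7824836270739)) meas [ 0.53473351 -0.10340086  0.088     ]
tab top px(312,192): [array([-0.08541657,  0.07548277]), array([-0.08632112,  0.04409713]), array([-0.08619742,  0.00991704])]
top 234 463.3931623931624 201.64957264957266 455 472 191 210
[ 0.51671051 -0.38693476  0.018     ]
nut 166 185.3975903614458 195.63253012048193 179 192 189 202
[0.51294456 0.38069263 0.018     ]
```

```bash
cat >> h.py <<'E'
from scipy.spatial.transform import Rotation as Ro
M=np.load("mix.npz")
def m2w(x,y): return M["R"]@[x,y]+M["t"]
def go(xyz,yaw_deg):
    s=get_state();R0=np.array(s["orientation"]);p=np.array(s["ee_pos"])
    y=np.radians(yaw_deg);Rt=np.array([[np.cos(y),np.sin(y),0],[np.sin(y),-np.cos(y),0],[0,0,-1.]])
    rv=Ro.from_matrix(R0.T@Rt).as_rotvec();d=R0.T@(np.array(xyz)-p)
    print("t",round(s["time_s"],2),"pos",p.round(4),"yaw",np.degrees(np.arctan2(R0[1,0],R0[0,0])).round(2),"F",np.round(s["wrist_force"],2),"w",round(s["width"]*.0854,4),"q6",round(s["q"][5],2))
    print("row:",np.round(rv,4).tolist(),np.round(d,4).tolist())
E
python3 - <<'E'
from h import *
go([*m2w(-.135,.045),.231],8.07)
E
```

```text
t 0.15 pos [0.1476 0.6066 0.2302] yaw 166.32 F [-0.08  0.46 -0.02] w 0.0855 q6 -0.11
row: [-0.0009, 0.0026, 2.7619] [-0.4469, -0.4887, 0.0001]
```

```bash
python3 -m crank '[[[0,0,2.762],[-0.447,-0.489,0],0.0],[[0,0,2.762],[-0.447,-0.489,0],0.0],[[0,0,2.762],[-0.447,-0.489,0],0.0],[[0,0,2.762],[-0.447,-0.489,0],0.0],[[0,0,2.762],[-0.447,-0.489,0],0.0],[[0,0,2.762],[-0.447,-0.489,0],0.0],[[0,0,2.762],[-0.447,-0.489,0],0.0],[[0,0,2.762],[-0.447,-0.489,0],0.0],[[0,0,2.762],[-0.447,-0.489,0],0.0],[[0,0,2.762],[-0.447,-0.489,0],0.0],[[0,0,2.762],[-0.447,-0.489,0],0.0],[[0,0,2.762],[-0.447,-0.489,0],0.0],[[0,0,2.762],[-0.447,-0.489,0],0.0],[[0,0,2.762],[-0.447,-0.489,0],0.0],[[0,0,2.762],[-0.447,-0.489,0],0.0],[[0,0,2.762],[-0.447,-0.489,0],0.0],[[0,0,2.762],[-0.447,-0.489,0],0.0]]' 60
python3 - <<'E'
from h import *
import pickle
c=read_camera("wrist");pickle.dump(c,open("wrist.pkl","wb"));cv2.imwrite("pics/wrist1.png",c["pixels"])
go([*m2w(-.135,.045),.080],8.07)
E
```

```text
time_s: 2.28
ee_pos: [0.4661, 0.0258, 0.2309]
orientation: [[0.99, 0.142, -0.001], [0.142, -0.99, -0.002], [-0.001, 0.002, -1.0]]
wrist_force: [0.6, 0.0, 0.3]
width: -0.001
t 2.33 pos [0.4661 0.0258 0.231 ] yaw 8.16 F [ 0.42  0.15 -0.85] w -0.0 q6 1.34
row: [0.0017, 0.0011, 0.0015] [0.0003, -0.0005, 0.151]
```

View pics/wrist1.png

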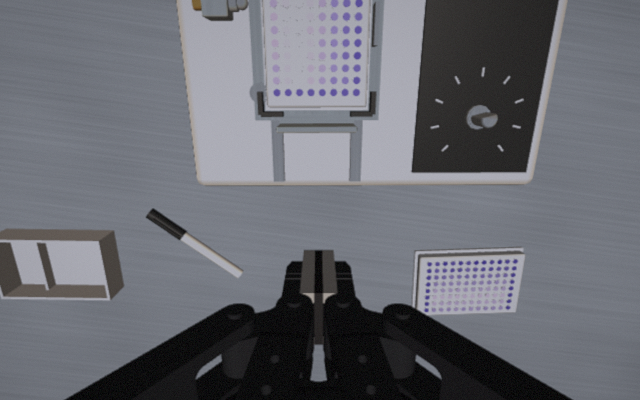

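Run:
```python
from h import *
import pickle
c=pickle.load(open("wrist.pkl","rb"))
a=c["pixels"]
cv2.imwrite("pics/w1a.png",cv2.resize(a[90:145,440:530],None,fx=8,fy=8,interpolation=cv2.INTER_CUBIC))
cv2.imwrite("pics/w1b.png",cv2.resize(a[80:200,180:560],None,fx=2.1,fy=3,interpolation=cv2.INTER_CUBIC))
for n,u,v,z in [("FL",197,184,.058),("FR",535,183,.058),("tabtopL",279,127,.096),("tabtopR",356,127,.096),("shafttip",488,119,.088),("bush",478,117,.067)]:
    w=pt(c,u,v,z);print(n,w.round(4),(M["R"].T@(w[:2]-M["t"])).round(4), pt(c,u,v).round(3))
print(proj(c,[*m2w(-.085,-.095),.088]),proj(c,[*m2w(-.085,-.095),.067]))
```

```text
FL [0.441  0.1373 0.058 ] [-0.1443  0.1586] [ 0.422  0.156 -0.001]
FR [ 0.4872 -0.1785  0.058 ] [-0.143  -0.1605] [ 0.476 -0.218 -0.   ]
tabtopL [0.5097 0.063  0.096 ] [-0.0868  0.0755] [0.51  0.063 0.096]
tabtopR [0.5183 0.003  0.096 ] [-0.0867  0.0148] [0.518 0.003 0.096]
shafttip [ 0.5389 -0.1023  0.088 ] [-0.0811 -0.0923] [ 0.539 -0.102  0.088]
bush [ 0.5388 -0.1035  0.067 ] [-0.0814 -0.0935] [ 0.539 -0.097  0.081]
(np.float64(490.6017900552822), np.float64(123.94978202297129)) (np.float64(479.0909427637384), np.float64(121.2935590920922))
```

View pics/w1a.png

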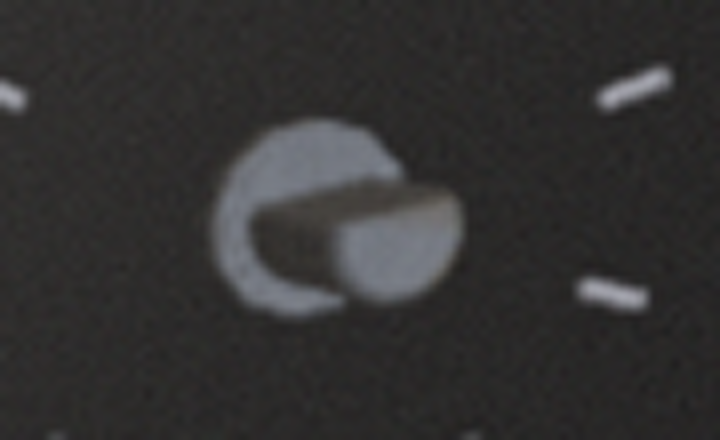

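View pics/w1b.png

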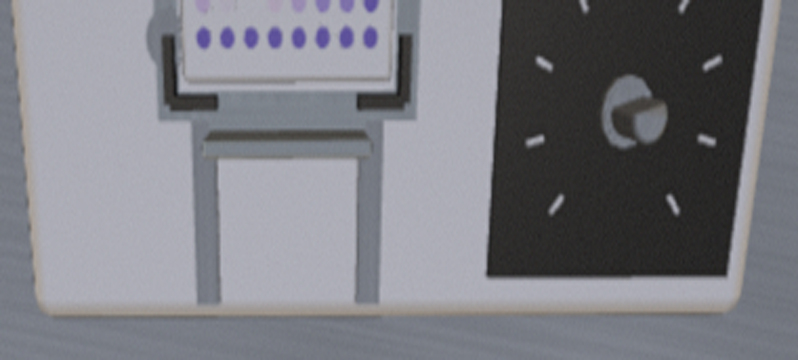

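```bash
python3 -m crank '[[[0,0,0],[0,0,0.06],0],[[0,0,0],[0,0,0.12],0],[[0,0,0],[0,0,0.15],0],[[0,0,0],[0,0,0.15],0],[[0,0,0],[0.015,0,0.15],0],[[0,0,0],[0.03,0,0.15],0],[[0,0,0],[0.038,0,0.15],0],[[0,0,0],[0.046,0,0.15],0],[[0,0,0],[0.054,0,0.15],0],[[0,0,0],[0.060,0,0.15],0],[[0,0,0],[0.066,0,0.15],0],[[0,0,0],[0.072,0,0.15],0],[[0,0,0],[0.078,0,0.15],0]]'
python3 - <<'E'
from h import *
import pickle
c=read_camera("wrist");pickle.dump(c,open("wrist.pkl","wb"));cv2.imwrite("pics/wrist2.png",c["pixels"])
go([*m2w(-.135,.045),.080],8.07)
E
```

```text
time_s: 3.95
ee_pos: [0.5434, 0.0368, 0.0807]
orientation: [[0.99, 0.142, -0.001], [0.142, -0.99, -0.002], [-0.001, 0.001, -1.0]]
wrist_force: [-0.1, -0.0, -0.2]
width: 0.001
t 4.0 pos [0.5445 0.0367 0.081 ] yaw 8.15 F [-0.11  0.47  0.07] w 0.0002 q6 1.37
row: [0.0018, -0.0003, 0.0015] [-0.079, -0.0005, 0.001]
```

View pics/wrist2.png

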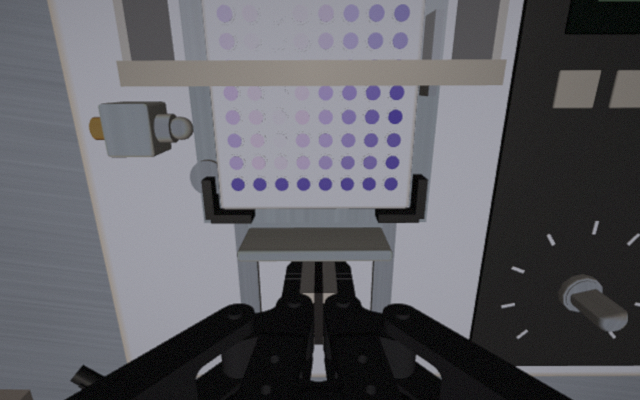

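```bash
python3 -m crank '[[[0,0,0],[0.005,0,0],0],[[0,0,0],[0.01,0,0],0],[[0,0,0],[0.014,0,0],0],[[0,0,0],[0.018,0,0],0],[[0,0,0],[0.018,0,0],0]]'
python3 -m crank '[[[0,0,0],[0.004,0,0],0],[[0,0,0],[0.007,0,0],0],[[0,0,0],[0.007,0,0],0]]'
python3 - <<'E'
from h import *
import pickle
c=read_camera("wrist");pickle.dump(c,open("wrist.pkl","wb"));cv2.imwrite("pics/wrist3.png",c["pixels"])
c=read_camera("side");pickle.dump(c,open("side1.pkl","wb"));cv2.imwrite("pics/side1.png",cv2.resize(c["pixels"][140:260,210:400],None,fx=4,fy=4,interpolation=cv2.INTER_CUBIC))
go([*m2w(-.135,.045),.080],8.07)
E
```

```text
time_s: 4.62
ee_pos: [0.5615, 0.0392, 0.0807]
orientation: [[0.99, 0.142, -0.002], [0.142, -0.99, -0.002], [-0.002, 0.002, -1.0]]
wrist_force: [-3.4, -0.8, 1.7]
width: 0.002
time_s: 5.0
ee_pos: [0.5699, 0.0403, 0.0812]
orientation: [[0.99, 0.142, 0.001], [0.142, -0.99, -0.002], [0.001, 0.002, -1.0]]
wrist_force: [-0.0, -0.1, -0.7]
width: 0.003
t 5.1 pos [0.5692 0.0403 0.081 ] yaw 8.16 F [-0.04  0.73  0.23] w -0.0 q6 1.38
row: [0.0018, 0.0004, 0.0016] [-0.104, -0.0006, 0.001]
```

View pics/wrist3.png

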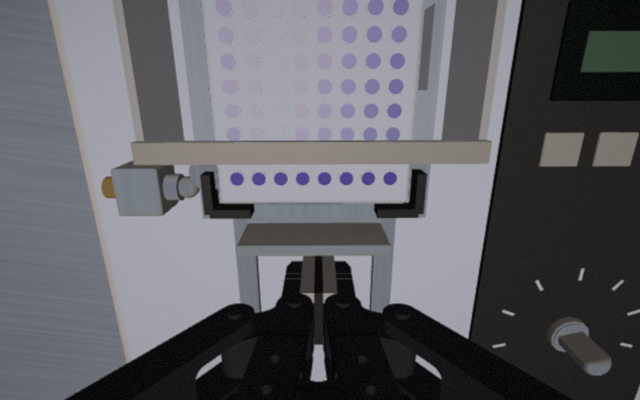

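View pics/side1.png

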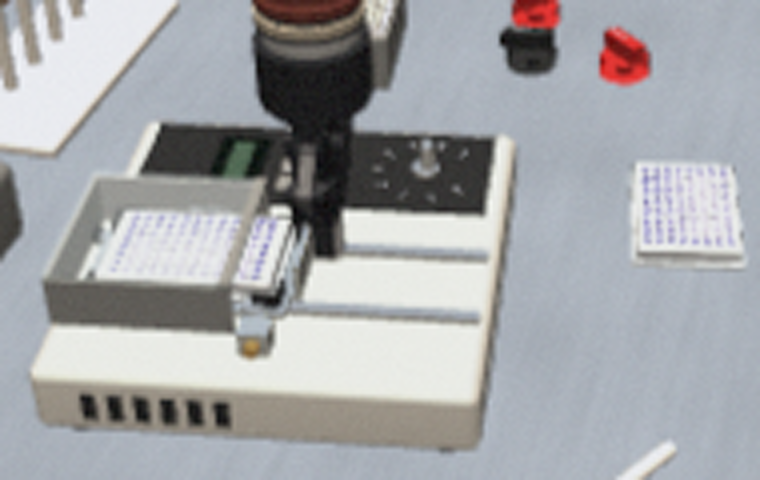

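```bash
python3 -m crank '[[[0,0,0],[0.004,0,0],0],[[0,0,0],[0.007,0,0],0],[[0,0,0],[0.007,0,0],0]]'
python3 - <<'E'
from h import *
go([*m2w(-.135,.045),.231],8.07)
E
```

```text
time_s: 5.48
ee_pos: [0.5722, 0.0408, 0.0804]
orientation: [[0.99, 0.143, -0.011], [0.143, -0.99, -0.003], [-0.011, 0.001, -1.0]]
wrist_force: [-10.0, -2.1, 8.1]
width: -0.001
t 5.47 pos [0.5722 0.0408 0.0804] yaw 8.2 F [-9.98 -2.08  8.06] w -0.0001 q6 1.38
row: [0.0014, 0.0109, 0.0023] [-0.1087, -0.0003, -0.1494]
```

```bash
python3 -m crank '[[[0,0,0],[0.004,0,0],0],[[0,0,0],[0.006,0,0],0],[[0,0,0],[0.006,0,0],0]]'
python3 -m crank '[[[0,0,0],[-0.02,0,0],0],[[0,0,0],[-0.03,0,0],0],[[0,0,0],[-0.03,0,-0.06],0],[[0,0,0],[-0.03,0,-0.12],0.05],[[0,0,0],[-0.03,0,-0.15],0.05],[[0,0,0],[-0.03,0,-0.15],0.05]]'
python3 - <<'E'
from h import *
import pickle
c=read_camera("wrist");pickle.dump(c,open("wrist.pkl","wb"));cv2.imwrite("pics/wrist4.png",c["pixels"])
c=read_camera("side");pickle.dump(c,open("side1.pkl","wb"));cv2.imwrite("pics/side2.png",cv2.resize(c["pixels"][140:260,210:400],None,fx=4,fy=4,interpolation=cv2.INTER_CUBIC))
go([*m2w(-.135,-.095),.23],8.07)
E
```

```text
time_s: 5.85
ee_pos: [0.5721, 0.0409, 0.0798]
orientation: [[0.989, 0.144, -0.027], [0.143, -0.99, -0.005], [-0.027, 0.001, -1.0]]
wrist_force: [-14.9, -2.4, 11.9]
width: -0.002
time_s: 6.6
ee_pos: [0.5495, 0.0373, 0.2348]
orientation: [[0.989, 0.144, -0.017], [0.144, -0.99, -0.005], [-0.018, 0.003, -1.0]]
wrist_force: [0.5, 0.6, -0.6]
width: 0.58
t 6.7 pos [0.5463 0.0374 0.2301] yaw 8.25 F [-0.   -0.21 -0.64] w 0.0501 q6 1.37
row: [0.0008, 0.0268, 0.0032] [-0.0813, 0.1397, 0.0024]
```

View pics/wrist4.png

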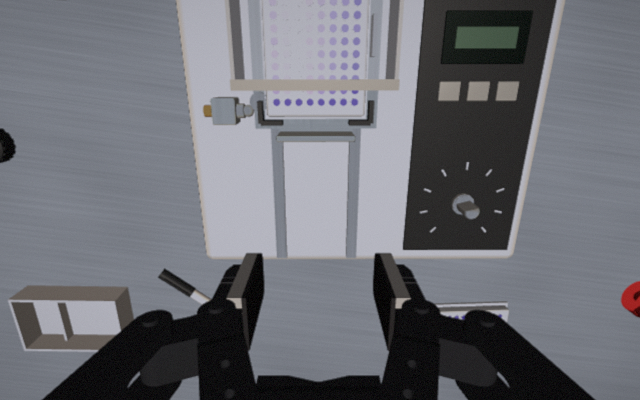

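Run:
```python
from h import *
import pickle
c=pickle.load(open("wrist.pkl","rb"))
for n,u,v,z in [("tabtopL",276,136,.096),("tabtopR",355,136,.096)]:
    w=pt(c,u,v,z);print(n,w.round(4),(M["R"].T@(w[:2]-M["t"])).round(4), pt(c,u,v).round(3))
go([.49,-.387,.2],2)
```

```text
tabtopL [0.583 0.076 0.096] [-0.0124  0.078 ] [0.578 0.079 0.065]
tabtopR [0.592  0.0131 0.096 ] [-0.0122  0.0145] [0.588 0.009 0.065]
t 6.7 pos [0.5463 0.0374 0.2301] yaw 8.25 F [-0.   -0.21 -0.64] w 0.0501 q6 1.37
row: [0.0022, 0.0267, 0.1091] [-0.1158, 0.4119, 0.0335]
```

View pics/side2.png

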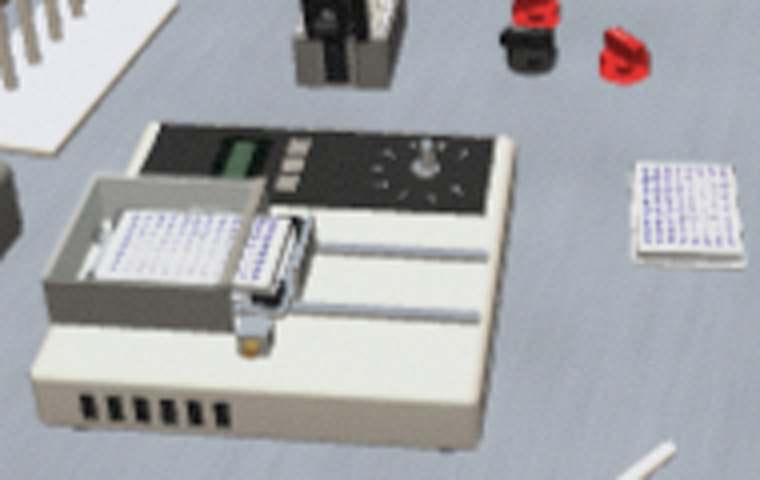

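```bash
python3 -m crank '[[[0.002,0.027,0.109],[-0.116,0.412,0.0335],0.05],[[0.002,0.027,0.109],[-0.116,0.412,0.0335],0.05],[[0.002,0.027,0.109],[-0.116,0.412,0.0335],0.05],[[0.002,0.027,0.109],[-0.116,0.412,0.0335],0.05],[[0.002,0.027,0.109],[-0.116,0.412,0.0335],0.05],[[0.002,0.027,0.109],[-0.116,0.412,0.0335],0.05],[[0.002,0.027,0.109],[-0.116,0.412,0.0335],0.05],[[0.002,0.027,0.109],[-0.116,0.412,0.0335],0.05],[[0.002,0.027,0.109],[-0.116,0.412,0.0335],0.05]]'
python3 - <<'E'
from h import *
import pickle
c=read_camera("wrist");pickle.dump(c,open("wrist.pkl","wb"));cv2.imwrite("pics/wrist5.png",c["pixels"])
go([.517,-.387,.2],2)
E
```

```text
time_s: 7.82
ee_pos: [0.4888, -0.386, 0.1974]
orientation: [[0.999, 0.034, -0.003], [0.034, -0.999, 0.004], [-0.002, -0.004, -1.0]]
wrist_force: [-0.3, 1.1, -0.8]
width: 0.581
t 7.88 pos [ 0.4892 -0.3855  0.198 ] yaw 2.04 F [-0.19  0.67 -0.41] w 0.05 q6 0.75
row: [-0.0029, 0.0019, 0.0006] [0.0277, 0.0025, -0.0021]
```

View pics/wrist5.png

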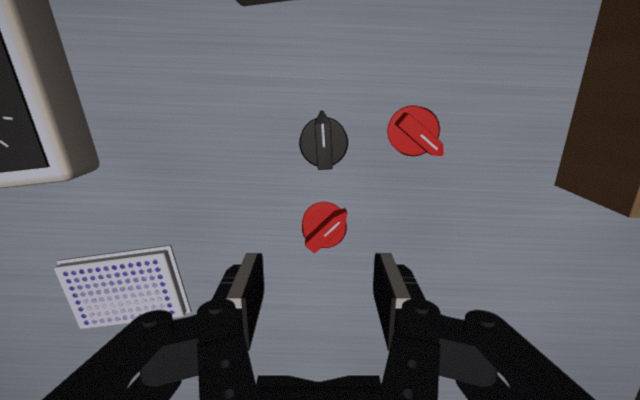

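Run:
```python
from h import *
import pickle
c=pickle.load(open("wrist.pkl","rb"))
a=c["pixels"]
cv2.imwrite("pics/w5a.png",cv2.resize(a[100:185,280:370],None,fx=7,fy=7,interpolation=cv2.INTER_CUBIC))
```

```text
(no output)
```

View pics/w5a.png

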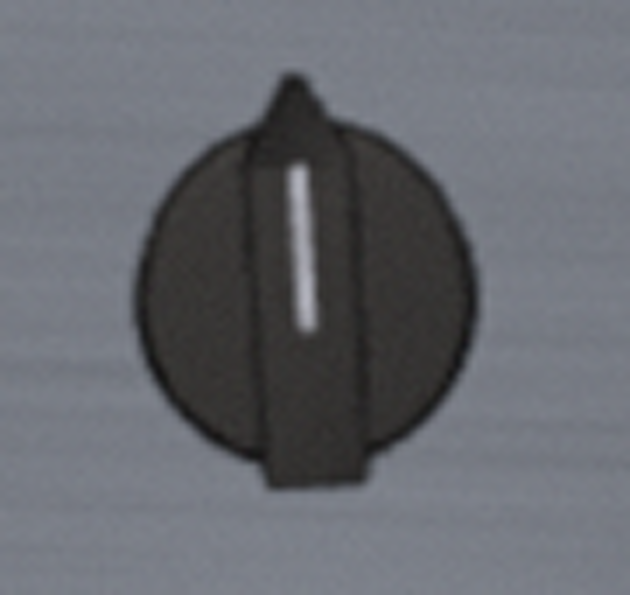

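Run:
```python
from h import *
import pickle
c=pickle.load(open("wrist.pkl","rb"))
f=lambda x,y,z: pt(c,280+x/7,100+y/7,z)[:2]
l1,l2=f(297,165,.036),f(308,330,.036)
b=f(318,485,.036);n=f(293,72,.028)
skL,skR=f(137,300,.018),f(477,300,.018)
for k,v in dict(l1=l1,l2=l2,b=b,n=n,sk=(skL+skR)/2,skw=np.linalg.norm(skL-skR)).items(): print(k,np.round(v,4))
print([np.degrees(np.arctan2(*(p-q)[::-1])).round(2) for p,q in [(l1,l2),(n,b),(l1,b)]], np.linalg.norm(n-b))
u=(l1-b)/np.linalg.norm(l1-b); print("centre",b+.021*u, n-.03*u)
yaw=np.degrees(np.arctan2(u[1],u[0]))
go([*(b+.021*u),.021],yaw)
```

```text
l1 [ 0.5369 -0.3874]
l2 [ 0.5166 -0.3896]
b [ 0.4968 -0.3917]
n [ 0.5475 -0.3866]
sk [ 0.5175 -0.3897]
skw 0.045
[np.float64(6.07), np.float64(5.7), np.float64(6.01)] 0.05093748597601515
centre [ 0.51765099 -0.38948185] [ 0.51761748 -0.38976789]
t 7.88 pos [ 0.4892 -0.3855  0.198 ] yaw 2.04 F [-0.19  0.67 -0.41] w 0.05 q6 0.75
row: [-0.0029, 0.0018, -0.0694] [0.0286, 0.0055, 0.1769]
```

```bash
python3 -m crank '[[[-0.003,0.002,-0.069],[0.0286,0.0055,0.05],0.05],[[-0.003,0.002,-0.069],[0.0286,0.0055,0.10],0.05],[[-0.003,0.002,-0.069],[0.0286,0.0055,0.14],0.05],[[-0.003,0.002,-0.069],[0.0286,0.0055,0.165],0.05],[[-0.003,0.002,-0.069],[0.0286,0.0055,0.175],0.05],[[-0.003,0.002,-0.069],[0.0286,0.0055,0.176],0.05]]'
python3 - <<'E'
from h import *
go([.5176,-.3896,.021],6)
E
```

```text
time_s: 8.62
ee_pos: [0.5179, -0.3883, 0.0217]
orientation: [[0.994, 0.106, -0.0], [0.106, -0.994, 0.001], [-0.0, -0.001, -1.0]]
wrist_force: [-0.1, 0.1, -0.0]
width: 0.582
t 8.62 pos [ 0.5179 -0.3883  0.0217] yaw 6.07 F [-0.09  0.05 -0.04] w 0.0497 q6 0.71
row: [-0.0006, 0.0002, 0.0012] [-0.0004, 0.0013, 0.0007]
```

```bash
python3 -m crank '[[[0,0,0],[0,0.001,0.001],0.03],[[0,0,0],[0,0.001,0.001],0.015],[[0,0,0],[0,0.001,0.001],0.0],[[0,0,0],[0,0.001,0.001],0.0],[[0,0,0],[0,0.001,0.001],0.0],[[0,0,0],[0,0.001,0.001],0.0]]' 80
python3 - <<'E'
from h import *
import pickle
c=read_camera("wrist");pickle.dump(c,open("wrist.pkl","wb"));cv2.imwrite("pics/wrist6.png",c["pixels"])
go([.5176,-.3896,.2],6)
E
```

```text
time_s: 9.38
ee_pos: [0.5191, -0.3902, 0.0226]
orientation: [[0.994, 0.106, 0.002], [0.106, -0.994, -0.001], [0.002, 0.001, -1.0]]
wrist_force: [-0.1, 1.8, 5.7]
width: 0.136
t 9.43 pos [ 0.519  -0.3902  0.0225] yaw 6.06 F [-0.68  1.07  6.9 ] w 0.0116 q6 0.71
row: [0.0013, -0.0017, 0.0011] [-0.0011, -0.0005, -0.1775]
```

View pics/wrist6.png

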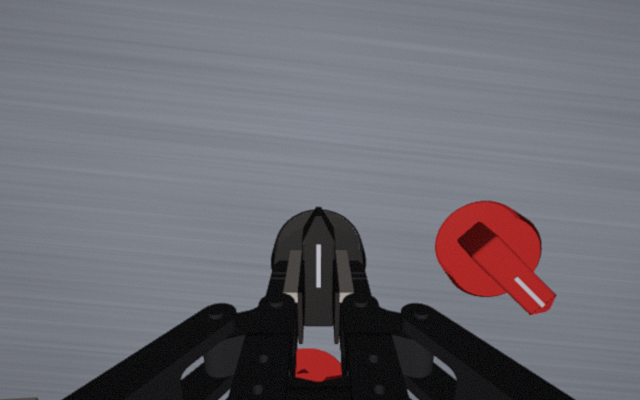

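```bash
python3 -m crank '[[[0,0,0],[0,0,-0.02],0.0],[[0,0,0],[0,0,-0.07],0.0],[[0,0,0],[0,0,-0.12],0.0],[[0,0,0],[0,0,-0.177],0.0],[[0,0,0],[0,0,-0.177],0.0]]'
python3 - <<'E'
from h import *
go([.494,-.124,.2],25)
E
```

```text
time_s: 10.05
ee_pos: [0.5221, -0.3932, 0.2086]
orientation: [[0.994, 0.105, 0.013], [0.106, -0.994, -0.012], [0.011, 0.013, -1.0]]
wrist_force: [0.2, -0.3, 0.4]
width: 0.136
t 10.05 pos [ 0.5221 -0.3932  0.2086] yaw 6.06 F [ 0.18 -0.32  0.4 ] w 0.0116 q6 0.71
row: [0.0146, -0.0093, -0.3306] [0.0004, -0.2708, 0.0051]
```

```bash
python3 -m crank '[[[0.0146,-0.0093,-0.3306],[0.0004,-0.2708,0.005],0.0],[[0.0146,-0.0093,-0.3306],[0.0004,-0.2708,0.005],0.0],[[0.0146,-0.0093,-0.3306],[0.0004,-0.2708,0.005],0.0],[[0.0146,-0.0093,-0.3306],[0.0004,-0.2708,0.005],0.0],[[0.0146,-0.0093,-0.3306],[0.0004,-0.2708,0.005],0.0],[[0.0146,-0.0093,-0.3306],[0.0004,-0.2708,0.005],0.0],[[0.0146,-0.0093,-0.3306],[0.0004,-0.2708,0.005],0.0],[[0.0146,-0.0093,-0.3306],[0.0004,-0.2708,0.005],0.0]]'
python3 - <<'E'
from h import *
import pickle
c=read_camera("wrist");pickle.dump(c,open("wrist.pkl","wb"));cv2.imwrite("pics/wrist7.png",c["pixels"])
a=c["pixels"]
u,v=map(int,proj(c,[.5385,-.1025,.08]));print(u,v)
cv2.imwrite("pics/w7a.png",cv2.resize(a[v-35:v+35,u-40:u+40],None,fx=8,fy=8,interpolation=cv2.INTER_CUBIC))
print(u-40,v-35)
go([.494,-.124,.2],25)
E
```

```text
time_s: 11.05
ee_pos: [0.4943, -0.1255, 0.2002]
orientation: [[0.907, 0.421, 0.0], [0.421, -0.907, -0.0], [-0.0, 0.0, -1.0]]
wrist_force: [0.2, -0.2, -0.7]
width: 0.134
315 127
275 92
t 11.1 pos [ 0.4942 -0.1254  0.2001] yaw 24.89 F [ 0.11 -0.08 -0.68] w 0.0118 q6 0.75
row: [0.0002, 0.0002, -0.002] [0.0004, -0.0013, 0.0001]
```

View pics/wrist7.png

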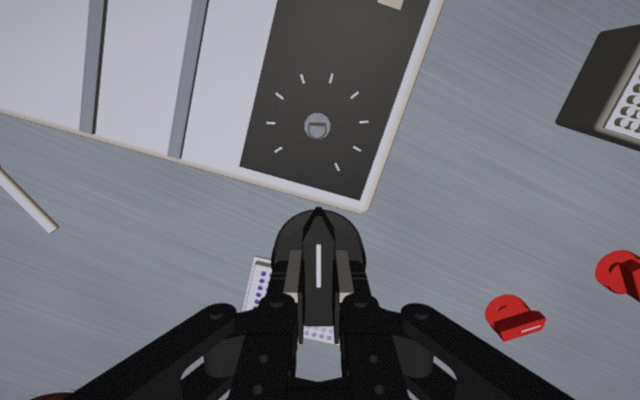

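View pics/w7a.png

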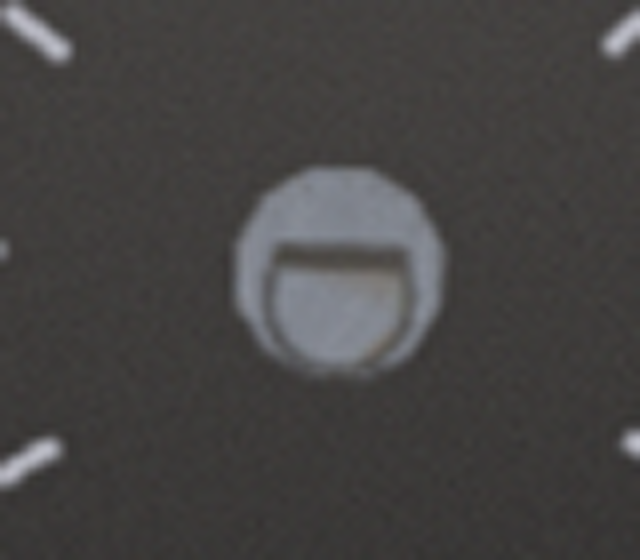

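Run:
```python
from h import *
import pickle
c=pickle.load(open("wrist.pkl","rb"))
a=c["pixels"]
cv2.imwrite("pics/w7b.png",cv2.resize(a[200:350,260:380],None,fx=4,fy=4,interpolation=cv2.INTER_CUBIC))
f=lambda x,y,z: pt(c,275+x/8,92+y/8,z)[:2]
b=f(340,271.5,.067);print("bush",b,"r",np.linalg.norm(f(235,271,.067)-f(445,271,.067)))
e1,e2=f(280,268,.088),f(405,270,.088);d=e1-e2;print("flat yaw",np.degrees(np.arctan2(-d[0],d[1])))
e1,e2=f(275,247,.069),f(408,247,.069);d=e1-e2;print("flat yaw",np.degrees(np.arctan2(-d[0],d[1])))
print("tip back", f(338,365,.086)-b, "flat",f(340,268,.088)-b, f(270,290,.086)-b,f(411,290,.086)-b)
print("depth tip",pt(c,317,130),"panel",pt(c,340,140))
```

```text
bush [ 0.53905076 -0.10428306] r 0.020532303429043792
flat yaw 23.97793765819521
flat yaw 24.881160401584363
tip back [-0.00581945 -0.00249572] flat [0.00243092 0.00112356] [-0.00225045  0.00599215] [ 0.00316085 -0.0056763 ]
depth tip [ 0.538393   -0.10419051  0.08781383] panel [ 0.53599603 -0.12572721  0.06161555]
```

View pics/w7b.png

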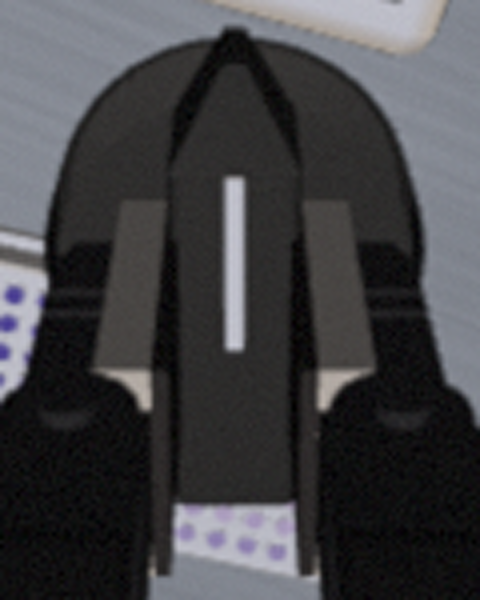

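Run:
```python
from h import *
import pickle
c=pickle.load(open("wrist.pkl","rb"))
s=get_state();R0=np.array(s["orientation"])[:2,:2];p=np.array(s["ee_pos"])
for dz in (.0115,.0135,.0155):
  g=[]
  for n,x,y,off in [("l1",234,177,.0194),("l2",234,352,-.001),("rear",236,502,-.021)]:
    w=pt(c,260+x/4,200+y/4,p[2]+dz)[:2]; r=R0.T@(w-p[:2]); print(n,dz,r.round(4),"axis x",(r[0]-off).round(4), end=' | ')
    g.append(w)
  d=g[0]-g[2];print("yaw",np.degrees(np.arctan2(d[1],d[0])).round(2))
```

```text
l1 0.0115 [0.0175 0.0002] axis x -0.0019 | l2 0.0115 [-0.0034  0.0002] axis x -0.0024 | rear 0.0115 [-0.0229  0.0004] axis x -0.0019 | yaw 25.23
l1 0.0135 [0.0185 0.0001] axis x -0.0009 | l2 0.0135 [-0.0021  0.0002] axis x -0.0011 | rear 0.0135 [-0.0213  0.0004] axis x -0.0003 | yaw 25.23
l1 0.0155 [0.0194 0.0001] axis x 0.0 | l2 0.0155 [-0.0009  0.0001] axis x 0.0001 | rear 0.0155 [-0.0198  0.0004] axis x 0.0012 | yaw 25.23
```

Run:
```python
from h import *
go([.5400,-.1039,.118],24.6)
```

```text
t 11.1 pos [ 0.4942 -0.1254  0.2001] yaw 24.89 F [ 0.11 -0.08 -0.68] w 0.0118 q6 0.75
row: [0.0002, 0.0002, 0.005] [0.0506, -0.0002, 0.0821]
```

```bash
python3 -m crank '[[[0,0,0.005],[0.03,0,0.02],0],[[0,0,0.005],[0.0506,0,0.05],0],[[0,0,0.005],[0.0506,0,0.075],0],[[0,0,0.005],[0.0506,0,0.082],0],[[0,0,0.005],[0.0506,0,0.082],0],[[0,0,0.005],[0.0506,0,0.082],0]]'
python3 - <<'E'
from h import *
import pickle
c=read_camera("side");pickle.dump(c,open("side3.pkl","wb"))
u,v=map(int,proj(c,[.539,-.104,.09]));print(u,v)
cv2.imwrite("pics/side3.png",cv2.resize(c["pixels"][v-35:v+35,u-45:u+45],None,fx=8,fy=8,interpolation=cv2.INTER_CUBIC))
c=read_camera("wrist");cv2.imwrite("pics/wrist8.png",c["pixels"])
go([.5400,-.1039,.104],24.6)
E
```

```text
time_s: 11.85
ee_pos: [0.541, -0.1048, 0.1195]
orientation: [[0.91, 0.416, 0.002], [0.416, -0.91, -0.001], [0.002, 0.002, -1.0]]
wrist_force: [0.1, 0.1, -0.1]
width: 0.135
315 174
t 11.95 pos [ 0.541  -0.1047  0.1196] yaw 24.58 F [-0.27 -0.13 -0.46] w 0.0117 q6 0.82
row: [0.002, -0.0018, -0.0004] [-0.0006, -0.0011, 0.0156]
```

View pics/side3.png

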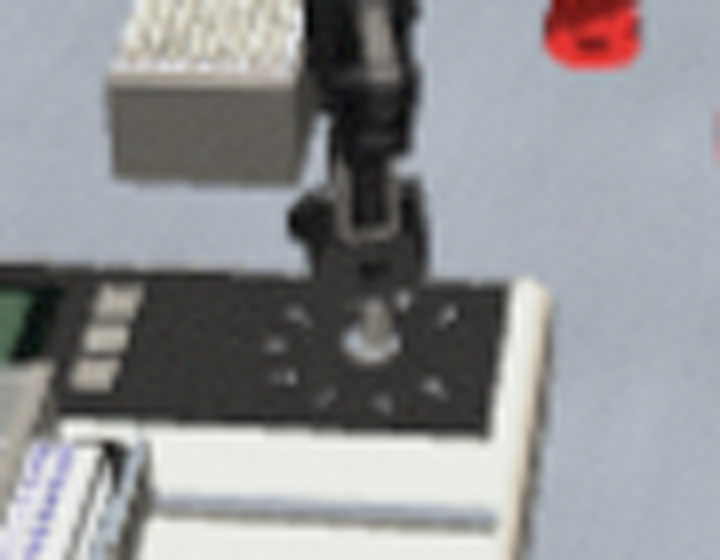

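```bash
python3 -m crank '[[[0.002,-0.002,0],[-0.0006,-0.0011,0.003],0],[[0.002,-0.002,0],[-0.0006,-0.0011,0.005],0],[[0.002,-0.002,0],[-0.0006,-0.0011,0.005],0]]'
python3 - <<'E'
from h import *
go([.5400,-.1039,.104],24.6)
E
```

```text
time_s: 12.32
ee_pos: [0.5398, -0.1038, 0.1144]
orientation: [[0.909, 0.416, -0.001], [0.416, -0.909, 0.0], [-0.001, -0.0, -1.0]]
wrist_force: [-0.4, -0.2, -0.7]
width: 0.135
t 12.32 pos [ 0.5398 -0.1038  0.1144] yaw 24.59 F [-0.37 -0.25 -0.7 ] w 0.0115 q6 0.82
row: [-0.0003, 0.0006, -0.0002] [0.0002, 0.0002, 0.0104]
```

Well aligned. Descend gently.

```bash
python3 -m crank '[[[0,0,0],[0,0,0.002],0],[[0,0,0],[0,0,0.004],0],[[0,0,0],[0,0,0.006],0],[[0,0,0],[0,0,0.008],0],[[0,0,0],[0,0,0.008],0]]'
python3 - <<'E'
from h import *
go([.5400,-.1039,.094],24.6)
E
```

```text
time_s: 12.95
ee_pos: [0.5399, -0.1037, 0.1062]
orientation: [[0.909, 0.416, -0.0], [0.416, -0.909, 0.0], [-0.0, -0.0, -1.0]]
wrist_force: [0.5, -0.0, -0.9]
width: 0.137
t 12.95 pos [ 0.5399 -0.1037  0.1062] yaw 24.58 F [ 0.5  -0.04 -0.87] w 0.0117 q6 0.82
row: [-0.0003, 0.0002, -0.0003] [0.0, 0.0002, 0.0122]
```

```bash
python3 -m crank '[[[0,0,0],[0,0,0.002],0],[[0,0,0],[0,0,0.004],0],[[0,0,0],[0,0,0.006],0],[[0,0,0],[0,0,0.008],0],[[0,0,0],[0,0,0.008],0]]'
python3 - <<'E'
from h import *
go([.5400,-.1039,.091],24.6)
E
```

```text
time_s: 13.58
ee_pos: [0.5399, -0.1037, 0.098]
orientation: [[0.909, 0.416, -0.0], [0.416, -0.909, 0.0], [-0.0, -0.0, -1.0]]
wrist_force: [1.2, 0.8, -1.6]
width: 0.141
t 13.57 pos [ 0.5399 -0.1037  0.098 ] yaw 24.58 F [ 1.2   0.81 -1.59] w 0.012 q6 0.82
row: [-0.0004, 0.0002, -0.0004] [0.0, 0.0002, 0.007]
```

```bash
python3 -m crank '[[[0,0,0],[0,0,0.002],0],[[0,0,0],[0,0,0.004],0],[[0,0,0],[0,0,0.006],0],[[0,0,0],[0,0,0.008],0],[[0,0,0],[0,0,0.008],0]]'
python3 - <<'E'
from h import *
go([.5400,-.1039,.091],24.6)
E
```

```text
time_s: 14.2
ee_pos: [0.5402, -0.1038, 0.0914]
orientation: [[0.909, 0.416, -0.0], [0.416, -0.909, 0.0], [-0.0, -0.0, -1.0]]
wrist_force: [-2.3, 0.6, 7.8]
width: 0.134
t 14.2 pos [ 0.5402 -0.1038  0.0914] yaw 24.58 F [-2.35  0.6   7.82] w 0.0115 q6 0.82
row: [-0.0004, 0.0003, -0.0003] [-0.0002, 0.0, 0.0004]
```

```bash
python3 -m crank '[[[0,0,0],[0,0,0.002],0],[[0,0,0],[0,0,0.004],0],[[0,0,0],[0,0,0.005],0],[[0,0,0],[0,0,0.005],0],[[0,0,0],[0,0,0.005],0]]'
python3 - <<'E'
from h import *
import pickle
c=read_camera("side");u,v=315,174
cv2.imwrite("pics/side4.png",cv2.resize(c["pixels"][v-45:v+65,u-65:u+65],None,fx=5,fy=5,interpolation=cv2.INTER_CUBIC))
c=read_camera("wrist");cv2.imwrite("pics/wrist9.png",c["pixels"])
go([.5400,-.1039,.091],24.6)
E
```

```text
time_s: 14.82
ee_pos: [0.5406, -0.1039, 0.091]
orientation: [[0.909, 0.416, -0.002], [0.416, -0.909, 0.0], [-0.001, -0.001, -1.0]]
wrist_force: [-9.8, 4.2, 24.5]
width: 0.138
t 14.93 pos [ 0.5406 -0.1039  0.0909] yaw 24.61 F [-9.92  2.56 24.03] w 0.0118 q6 0.82
row: [-0.0008, 0.0013, 0.0002] [-0.0005, -0.0002, -0.0001]
```

View pics/side4.png

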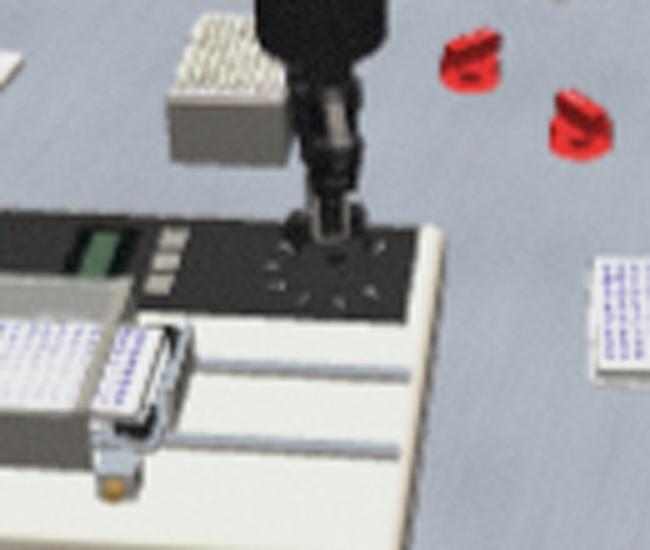

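View pics/wrist9.png

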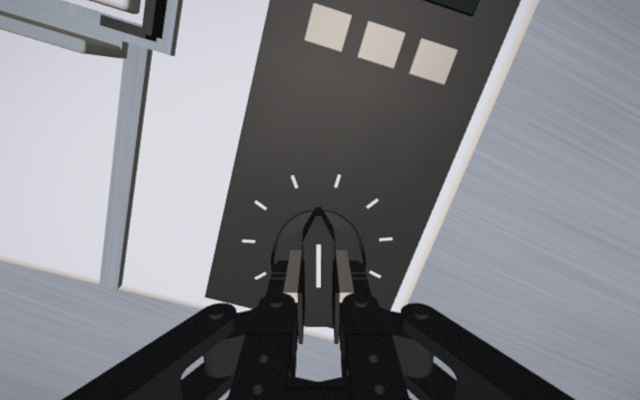

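Run:
```python
from station import close_job, get_state
print(close_job()); s=get_state(); print(s["time_s"],s["ee_pos"],s["wrist_force"])
```

```text
the job is handed in; nothing more can be done
None
the job is handed in; nothing more can be done
```

I pushed the carriage home, fitted the dark knob onto the D-shaft, and handed the job in at about 15 s with the knob still gripped and pressed down. `close_job()` gave no verdict.

- **Carriage:** It moved about 74 mm in, estimated from the images. The resistance rose to about 3.4 N at the cam in one reading, then dropped to nothing as it snapped over. A further push then met a firm stop at about 15 N. The last pictures still show it home.
- **Knob:** I picked up the dark knob and lined its nose up with the shaft's flat, at about 24.6° in the world frame. It slid down freely with under 2 N of force, then the shaft's spring gave way until a hard stop.
- **Pressing:** At the last check the tool was at z = 0.091 m, against about 0.0915 m expected for fully pressed. It was pushing down with about 24 N, with a side load of about 10 N. The knob had not slipped in the fingers.
- **Not confirmed:** I could not read the run switch or the spindle angle directly, so "fully pressed" rests on height and force.
- **Other items:** In the last side and wrist pictures the red look-alikes and the other items in view looked undisturbed. I took no final top view.

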